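Sort full and empty pellet canisters by feel

TASK

Some of the three identical closed canisters on the lab bench are full and some are empty, and only their weight tells which: lift each one to feel it. Stand every full canister upright in the red tray and every empty one upright in the blue tray, setting them down gently, and leave the specimen jar and the small blue test cartridge standing where they are.

Things in the scene. Friction and masses are not known exactly. Their poses are not given: they have to be found in the camera images.
- canister_a_mid (a point): closed white canister with a green stripe and blue cap, 152 mm high; body 66 mm in diameter up to 92 mm, then a shoulder sloping to a 36 mm neck; the cap, 44 mm in diameter, spans 120 to 152 mm above the foot. This point is on the axis, half-way up (76 mm above the foot); z is up. Grip the cap from above, about 64 mm above this point. It looks just like the other two.
- canister_b_mid (a point): closed white canister with a green stripe and blue cap, 152 mm high; body 66 mm in diameter up to 92 mm, then a shoulder sloping to a 36 mm neck; the cap, 44 mm in diameter, spans 120 to 152 mm above the foot. This point is on the axis, half-way up (76 mm above the foot); z is up. Grip the cap from above, about 64 mm above this point. It looks just like the other two.
- canister_c_mid (a point): closed white canister with a green stripe and blue cap, 152 mm high; body 66 mm in diameter up to 92 mm, then a shoulder sloping to a 36 mm neck; the cap, 44 mm in diameter, spans 120 to 152 mm above the foot. This point is on the axis, half-way up (76 mm above the foot); z is up. Grip the cap from above, about 64 mm above this point. It looks just like the other two.
- canister_a: the same canister; origin at the centre of its underside, z up. It is either full (packed solid, 0.42 to 0.58 kg) or empty (0.085 to 0.115 kg); nothing inside moves. A grip of 40 N on the cap holds it safely.
- canister_b: the same canister; origin at the centre of its underside, z up. It is either full (packed solid, 0.42 to 0.58 kg) or empty (0.085 to 0.115 kg); nothing inside moves. A grip of 40 N on the cap holds it safely.
- canister_c: the same canister; origin at the centre of its underside, z up. It is either full (packed solid, 0.42 to 0.58 kg) or empty (0.085 to 0.115 kg); nothing inside moves. A grip of 40 N on the cap holds it safely.
- red_tray: shallow open red plastic tray fixed to the bench, 310 x 125 mm outside, 22 mm high, walls 5 mm thick (room for three canisters in a row, 95 mm apart). Origin: the centre of its underside, on the bench; its inner floor is 5 mm above that; x runs along its long side, y across it, z up. May be left or right of the canisters. Full canisters belong here.
- blue_tray: shallow open blue plastic tray fixed to the bench, 310 x 125 mm outside, 22 mm high, walls 5 mm thick (room for three canisters in a row, 95 mm apart). Origin: the centre of its underside, on the bench; its inner floor is 5 mm above that; x runs along its long side, y across it, z up. May be left or right of the canisters. Empty canisters belong here.
- specimen_jar_mid (a point): bystander: amber screw-top specimen jar, 44 mm in diameter, 70 mm high, loose; its centre, half-way up; z up
- test_cartridge_mid (a point): bystander: small blue test cartridge, 50 x 34 mm, 62 mm high, standing loose; its centre, half-way up; z up

How it is judged (in metres and radians):
At the end, for the whole second after the job is handed in: Every full canister stands inside the red tray and every empty one inside the blue tray: on the floor of the tray (centre within 8 mm of standing height), within 7 degrees of upright, slower than 0.03 m/s. Full or empty is told by its weight on the tray (above or below 2.5 N) (((x of canister_a_mid in the frame of red_tray between -0.14 and 0.14 m and y of canister_a_mid in the frame of red_tray between -0.05 and 0.05 m and z of canister_a_mid in the frame of red_tray between 0.073 and 0.089 m and contact force between canister_a and red_tray above 2.5 N) or (x of canister_a_mid in the frame of blue_tray between -0.14 and 0.14 m and y of canister_a_mid in the frame of blue_tray between -0.05 and 0.05 m and z of canister_a_mid in the frame of blue_tray between 0.073 and 0.089 m and contact force between canister_a and blue_tray below 2.5 N)) and angle between each of canister_a_mid, canister_b_mid, canister_c_mid's own z axis and vertical below 0.12 rad and linear speed of each of canister_a, canister_b, canister_c below 0.03 m/s and ((x of canister_b_mid in the frame of red_tray between -0.14 and 0.14 m and y of canister_b_mid in the frame of red_tray between -0.05 and 0.05 m and z of canister_b_mid in the frame of red_tray between 0.073 and 0.089 m and contact force between canister_b and red_tray above 2.5 N) or (x of canister_b_mid in the frame of blue_tray between -0.14 and 0.14 m and y of canister_b_mid in the frame of blue_tray between -0.05 and 0.05 m and z of canister_b_mid in the frame of blue_tray between 0.073 and 0.089 m and contact force between canister_b and blue_tray below 2.5 N)) and ((x of canister_c_mid in the frame of red_tray between -0.14 and 0.14 m and y of canister_c_mid in the frame of red_tray between -0.05 and 0.05 m and z of canister_c_mid in the frame of red_tray between 0.073 and 0.089 m and contact force between canister_c and red_tray above 2.5 N) or (x of canister_c_mid in the frame of blue_tray between -0.14 and 0.14 m and y of canister_c_mid in the frame of blue_tray between -0.05 and 0.05 m and z of canister_c_mid in the frame of blue_tray between 0.073 and 0.089 m and contact force between canister_c and blue_tray below 2.5 N))); the robot touches nothing.
It fails at once if the specimen jar or the test cartridge is shifted by more than 40 mm or tipped over (distance of any of specimen_jar_mid, test_cartridge_mid from where it was at the start of the episode above 0.04 m or angle between any of specimen_jar_mid, test_cartridge_mid's own z axis and vertical above 0.6 rad).
It fails at once if a canister is tipped by more than 45 degrees (angle between any of canister_a_mid, canister_b_mid, canister_c_mid's own z axis and vertical above 0.785 rad).
It fails at once if a canister is dropped or thrown: it moves faster than 0.6 m/s with its foot less than 30 mm above the bench ((height (world z) of canister_a_mid below 0.106 m and linear speed of canister_a above 0.6 m/s) or (height (world z) of canister_b_mid below 0.106 m and linear speed of canister_b above 0.6 m/s) or (height (world z) of canister_c_mid below 0.106 m and linear speed of canister_c above 0.6 m/s)).
It also fails if it takes over 72 s, if anything falls off the work surface, if the arm or the gripper's body presses on something with over 40 N, if the wrist force passes 120 N, or if a joint passes its speed limit or range.

ROBOT

A 6-joint arm with a two-finger parallel gripper is mounted at the origin on the work surface. World frame = base frame: x ahead of the robot, y to its left, z up, the work surface at z = 0. Lengths are in mm, angles in rad, forces in N, time in s.
With the tool pointing down it reaches from about 350 to 975 mm from the base axis. Payload 7.1 kg.
Tool frame: the origin (TCP) lies midway between the tips of the shut fingers; the grasp point (between the pads) lies 19 mm behind it (ctrl.tcp_to_grasp is the distance from the TCP to the grasp point, in mm); z points along the fingers, y is the line along which they close (so a half turn about z gives the same grasp; the last joint's range is limited). The gripper opens to 88 mm and grips with 3 to 60 N. Pads are 20 mm wide; open, the fingers measure 115 mm over their backs; the gripper's body (75 mm by 178 mm) begins 61 mm behind the grasp point.
Start: joints at [-1.218, 0.423, 1.63, -0, 1.089, -0.019], TCP at [227.074, -582.273, 183.375] pointing down, gripper open.
Joint ranges: [-3, 3], [-0.9, 2.11], [0.09, 2.58], [-1.31, 4.45], [0.11, 2.69], [-2.54, 2.54]. Speed limits (rad/s): [2.39, 2.39, 3.01, 3.14, 3.14, 3.14].

INTERFACE

Orientations are given as a rotation vector (axis times angle).
In Python, from workcell import get_obs, cams, ticket, boxes_of, ctrl gives the robot as it stands.
- The arm moves only by the shell command python3 -m creep 'ROWS' [OPENING]. ROWS is JSON, one flat list of numbers, 4 for each row, row after row: the shift along the world's x, y, z in m, then the turn about the world's z in rad. In form: [tx, ty, tz, spin, tx, ty, tz, spin, ...]. A call has 1 to 10 rows; each row is the pose to reach, as a shift and turn from the pose commanded when the call began; what a row does not reach only later rows make up. A row lasts 1/12 s, in which the tool goes at most 41.7 mm and 7.16 degrees, less where a joint would pass 70% of its speed; a pose out of reach is approached as far as the arm can. A call with a gripper value outside its range is refused whole. OPENING is the opening, from 0 (shut) to 1 (fully open), set as the call begins (- or left out, the last holds). The fingers move at their own pace and stop on an object; the grip force is fixed at half the most. Time passes only in rows, so rows that repeat a pose let the fingers close. It gives the time, the measured TCP pose, the force, the opening and the grip force at its end, in the units of the state.
- get_obs(): the state, without advancing time (a new reading comes with each control period).
- cams.get_image(name): name is "scene" or "top" or "wrist"; returns (picture, depth): 480x640x3 uint8, red, green, blue; 480x640 float32, mm along the optical axis (not along the pixel's ray), 0 where there is no reading.
- cams.get_calibration(name): a dict with "mtx" (3x3 intrinsics, pixels), "R" (3x3) and "t" (3): a world point X has camera coordinates R X + t; the wrist camera has in their place "mount" (4x4, takes a point from camera to tool coordinates, whose origin is the TCP and whose axes are the flange's). Camera axes: x right, y down, z forward; pixel columns grow to the right and rows downward; lengths in mm; the calibration is good to about 2 mm. A picture is of the moment at which its call begins: read the wrist's pose just before it. get_calibration takes no time and is no camera call.
- ticket.close_job(): hands the job in; it is judged then, once.
Trained networks look in the newest picture that a camera, given by its name, has taken for a name from the list of things; names that differ only in an ending like _2 or _b are one class to them, and where a whole thing is asked for, a point or a joint stands for the part that bears it (a point fixed in the world has none). Each returns a list of dicts, best first, with "score" (0 to 1); they miss things now and then, are a little off and sometimes report something else, mostly with a low value. They report only what shows in the picture. A call takes as long as a camera call.
- boxes_of(camera, target): "centre" ([column, row] in pixels, amid what is visible of it).
The state is a dict: "t": time; "qpos": joint angles; "qvel": joint speeds; "joint_torque": joint torques, N m; "ee_pos": TCP position; "orientation": TCP orientation; "ft_force": force on the tool from outside, world axes, zero at the start; "moment": the same for the moment, N m; "width": finger opening in mm; "grasp_force": force on a finger pad.
Only numpy, scipy, OpenCV 4.12 (cv2) and the standard library are available. Lean on these libraries where they do the work, as an engineer would, in place of code of your own. Each camera call takes 0.05 s, during which the arm holds its last target. There are 200 camera calls.

## Working session

There is one attempt and no reset: what is moved stays moved. The work goes in short steps, Python scripts to look and compute and a shell command to move; the robot and the scene stay as the last step left them, time stands still between calls to the robot, and variables do not carry over. Pictures are saved under pics/ and viewed, at most 10 in all, crops included, and the job is handed in when it is done.

```bash
mkdir -p pics; cat > h.py <<'E'
import numpy as np, cv2
from workcell import get_obs, cams, ticket, boxes_of, ctrl
def world(name,u,v,d):
    c=cams.get_calibration(name);K=np.array(c["mtx"])
    p=np.linalg.inv(K)@np.array([u,v,1])*d
    return np.array(c["R"]).T@(p-np.array(c["t"]))
def cloud(name,dep):
    c=cams.get_calibration(name);K=np.array(c["mtx"])
    v,u=np.mgrid[:480,:640]
    p=np.stack([u,v,np.ones_like(u)],-1)@np.linalg.inv(K).T*dep[...,None]
    return (p-np.array(c["t"]))@np.array(c["R"])
E
python3 - <<'E'
from h import *
im,d=cams.get_image("top")
cv2.imwrite("pics/top.png",im[...,::-1])
np.savez("top.npz",im=im,d=d)
P=cloud("top",d)
for n in ["canister_a","canister_a_mid","red_tray","blue_tray","specimen_jar_mid","test_cartridge_mid"]:
    for r in boxes_of("top",n)[:4]:
        u,v=r["centre"];print(n,round(r["score"],2),round(u),round(v),P[int(v),int(u)].round())
o=get_obs();print(o["ee_pos"],o["orientation"],o["ft_force"],o["t"])
E
```

```text
canister_a 0.94 350 204 [605. -36. 130.]
canister_a 0.84 288 286 [469.  64. 151.]
canister_a 0.68 377 306 [438. -72. 149.]
canister_a_mid 0.92 289 285 [471.  62. 150.]
red_tray 0.6 169 275 [509. 287.   4.]
red_tray 0.53 289 285 [470.  64. 150.]
red_tray 0.41 377 305 [439. -72. 153.]
blue_tray 0.67 480 269 [ 515. -274.    4.]
specimen_jar_mid 0.69 402 211 [ 606. -127.   69.]
test_cartridge_mid 0.59 251 213 [609. 133.  62.]
[ 227.00597988 -582.14657486  183.18896642] [-3.08711119e+00 -5.80591718e-01  9.54515484e-05] [0.70996646 0.60382871 0.99666523] 0.35
```

View pics/top.png

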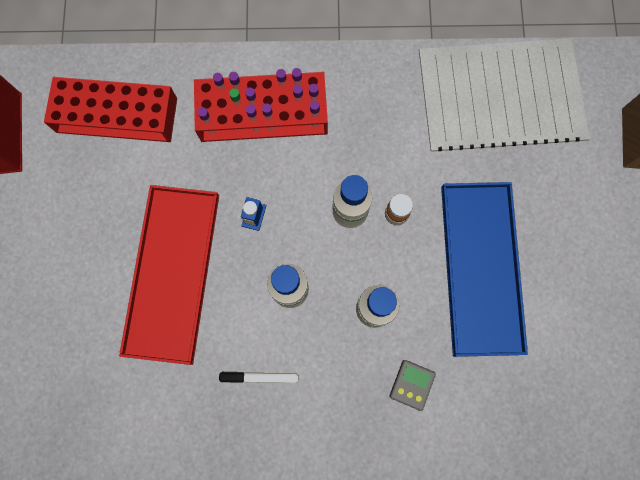

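The top picture shows three blue caps at (285,279), (382,301) and (354,189). The red tray is around (170,275), the blue tray around (484,269), the jar at (400,208), and the cartridge at (252,213). Next I'll measure the cap axes and tray frames.

```bash
python3 - <<'E'
from h import *
z=np.load("top.npz");im,d=z["im"].astype(int),z["d"];P=cloud("top",d)
R,G,B=im[...,0],im[...,1],im[...,2]
m=((B>R+40)&(P[...,2]>138)&(P[...,2]<165)).astype(np.uint8)
n,l,s,c=cv2.connectedComponentsWithStats(m)
for i in range(1,n):
    if s[i,4]>80:
        q=P[l==i]; (cx,cy),r=cv2.minEnclosingCircle(q[:,:2].astype(np.float32)); print("cap",c[i].round(),s[i,4],np.median(q,0).round(),round(cx),round(cy),round(r))
for nm,mm in(("red",(R>B+60)&(R>G+60)),("blue",(B>R+40))):
    m=(mm&(P[...,2]<35)&(P[...,2]>-5)&(P[...,0]>300)&(P[...,0]<720)).astype(np.uint8)
    n,l,s,c=cv2.connectedComponentsWithStats(m);i=1+np.argmax(s[1:,4])
    q=P[l==i];print(nm,cv2.minAreaRect(q[:,:2].astype(np.float32)),cv2.boxPoints(cv2.minAreaRect(q[:,:2].astype(np.float32))).round().tolist())
E
```

```text
cap [354. 188.] 604 [624. -42. 151.] 625 -42 22
cap [285. 279.] 635 [480.  68. 151.] 481 69 22
cap [382. 301.] 646 [444. -80. 151.] 444 -80 22
red ((513.5185546875, 285.333740234375), (133.13336181640625, 310.1105041503906), 82.8350601196289) [[351.0, 239.0], [659.0, 200.0], [676.0, 332.0], [368.0, 371.0]]
blue ((515.9363403320312, -279.8904724121094), (310.5798645019531, 133.92544555664062), 0.6752862930297852) [[360.0, -215.0], [361.0, -349.0], [672.0, -345.0], [670.0, -211.0]]
```

```bash
python3 - <<'E'
from h import *
c=cams.get_calibration("top");K=np.array(c["mtx"]);R=np.array(c["R"]);t=np.array(c["t"]);C=-R.T@t
def at(u,v,z):
    r=R.T@np.linalg.inv(K)@[u,v,1];return C+r*(z-C[2])/r[2]
for n,cs in(("red",[(150,187),(217,193),(191,363),(121,355)]),("blue",[(443,184),(511,183),(526,355),(453,355)])):
    q=np.array([at(u,v,22)[:2] for u,v in cs]);print(n,q.round().tolist(),q.mean(0).round(),[np.linalg.norm(q[i]-q[i-1]).round() for i in range(4)])
    a=(q[0]+q[1]-q[2]-q[3])/2;print(a,np.degrees(np.arctan2(a[1],a[0])))
E
python3 -m creep '[0.10,0.25,0.02,0,0.10,0.25,0.02,0,0.10,0.25,0.02,0,0.10,0.25,0.02,0,0.10,0.25,0.02,0,0.10,0.25,0.02,0,0.10,0.25,0.02,0,0.10,0.25,0.02,0]' 1
```

```text
red [[669.0, 323.0], [656.0, 200.0], [354.0, 238.0], [369.0, 359.0]] [512. 280.] [np.float64(302.0), np.float64(123.0), np.float64(304.0), np.float64(122.0)]
[301.09373224 -36.27888502] -6.8704671838313525
blue [[668.0, -212.0], [668.0, -336.0], [361.0, -337.0], [362.0, -212.0]] [ 515. -274.] [np.float64(306.0), np.float64(124.0), np.float64(307.0), np.float64(125.0)]
[306.59638512   0.80184083] 0.14984517969226638
t: 1.02
ee_pos: [327.9, -329.0, 203.8]
orientation: [-3.086, -0.586, -0.001]
ft_force: [0.1, -0.8, 0.5]
width: 87.7
grasp_force: 0.0
```

```bash
python3 -m creep '[0.117,0.252,-0.003,0,0.117,0.252,-0.003,0,0.117,0.252,-0.003,0,0.117,0.252,-0.003,0,0.117,0.252,-0.003,0,0.117,0.252,-0.003,0,0.117,0.252,-0.003,0,0.117,0.252,-0.003,0,0.117,0.252,-0.003,0,0.117,0.252,-0.003,0]'
python3 - <<'E'
from h import *
o=get_obs();print(o["ee_pos"])
im,d=cams.get_image("wrist");cv2.imwrite("pics/w1.png",im[...,::-1])
from scipy.spatial.transform import Rotation as Ro
c=cams.get_calibration("wrist");K=np.array(c["mtx"]);M=np.array(c["mount"])
v,u=np.mgrid[:480,:640];p=np.stack([u,v,np.ones_like(u)],-1)@np.linalg.inv(K).T*d[...,None]
p=p@M[:3,:3].T+M[:3,3];P=p@Ro.from_rotvec(o["orientation"]).as_matrix().T+o["ee_pos"]
i=im.astype(int);m=((i[...,2]>i[...,0]+40)&(P[...,2]>140)&(P[...,2]<165)&(d>0))
q=P[m];print(m.sum(),np.median(q,0),cv2.minEnclosingCircle(q[:,:2].astype(np.float32)))
E
```

```text
t: 1.85
ee_pos: [444.0, -81.1, 200.3]
orientation: [3.087, 0.581, -0.001]
ft_force: [-0.6, 0.7, 0.4]
width: 88.2
grasp_force: 0.0
[444.03091323 -81.05465282 200.25428   ]
7157 [467.51617664  51.77013196 150.47785803] ((461.1948547363281, -6.721584320068359), 98.35967254638672)
```

View pics/w1.png

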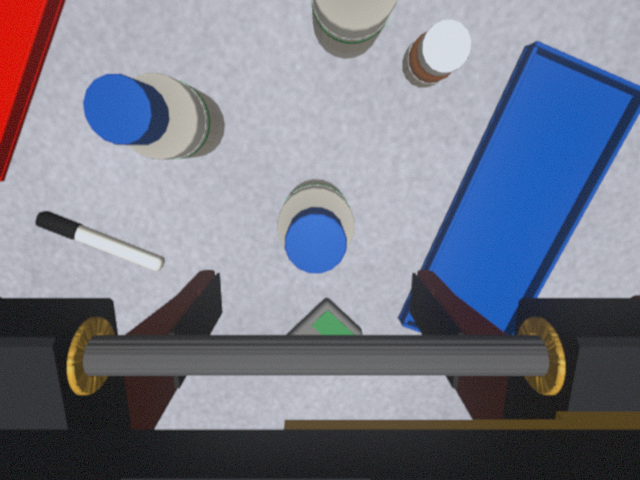

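The wrist picture shows the near cap at (316,240), centred between the fingers at (318). The position matches the measurement, so I'll descend and grip.

```bash
python3 -m creep '[0,0.001,-0.03,0,0,0.001,-0.05,0,0,0.001,-0.065,0,0,0.001,-0.074,0,0,0.001,-0.079,0,0,0.001,-0.079,0]'; python3 -m creep '[0,0,0,0,0,0,0,0,0,0,0,0,0,0,0,0,0,0,0,0,0,0,0,0,0,0,0,0,0,0,0,0]' 0;  python3 -m creep '[0,0,0.005,0,0,0,0.01,0,0,0,0.02,0,0,0,0.03,0,0,0,0.035,0,0,0,0.035,0,0,0,0.035,0,0,0,0.035,0,0,0,0.035,0,0,0,0.035,0]'
```

```text
t: 2.4
ee_pos: [443.5, -80.0, 120.8]
orientation: [-3.087, -0.578, 0.002]
ft_force: [0.0, 0.2, 0.3]
width: 88.0
grasp_force: 0.0
t: 3.07
ee_pos: [444.1, -79.2, 121.5]
orientation: [3.087, 0.581, 0.0]
ft_force: [0.3, -0.0, -0.3]
width: 38.0
grasp_force: 0.0
t: 3.9
ee_pos: [443.7, -79.2, 156.0]
orientation: [-3.087, -0.58, 0.001]
ft_force: [-0.6, -0.1, -0.4]
width: 0.6
grasp_force: 0.0
```

```bash
python3 - <<'E'
from h import *
from scipy.spatial.transform import Rotation as Ro
im,d=cams.get_image("scene");cv2.imwrite("pics/s1.png",im[...,::-1])
im,d=cams.get_image("top");P=cloud("top",d).copy();i=im.astype(int)
m=((i[...,2]>i[...,0]+40)&(P[...,2]>138)&(P[...,2]<165)).astype(np.uint8)
n,l,s,c=cv2.connectedComponentsWithStats(m)
for k in range(1,n):
    if s[k,4]>80:print(np.median(P[l==k],0).round(),s[k,4])
o=get_obs();print(o["ee_pos"]);im,d=cams.get_image("wrist")
c=cams.get_calibration("wrist");K=np.array(c["mtx"]);M=np.array(c["mount"]);print(M.round(3))
v,u=np.mgrid[:480,:640];p=np.stack([u,v,np.ones_like(u)],-1)@np.linalg.inv(K).T*d[...,None]
p=p@M[:3,:3].T+M[:3,3];P=p@Ro.from_rotvec(o["orientation"]).as_matrix().T+o["ee_pos"]
i=im.astype(int);m=((i[...,2]>i[...,0]+40)&(P[...,2]>138)&(P[...,2]<165)&(d>0)).astype(np.uint8)
n,l,s,c=cv2.connectedComponentsWithStats(m)
for k in range(1,n):
    if s[k,4]>80:print(np.median(P[l==k],0).round(),s[k,4],c[k])
E
```

```text
[624. -41. 151.] 604
[480.  68. 151.] 632
[443.81093369 -79.22833155 156.0460654 ]
[[   0.      -0.97    -0.242   65.043]
 [   1.       0.       0.       0.684]
 [  -0.      -0.242    0.97  -199.846]
 [   0.       0.       0.       1.   ]]
[482.  65. 150.] 6452 [ 81.55765654 101.90390577]
[450. -78. 151.] 3265 [318.92067381 253.54548239]
```

View pics/s1.png

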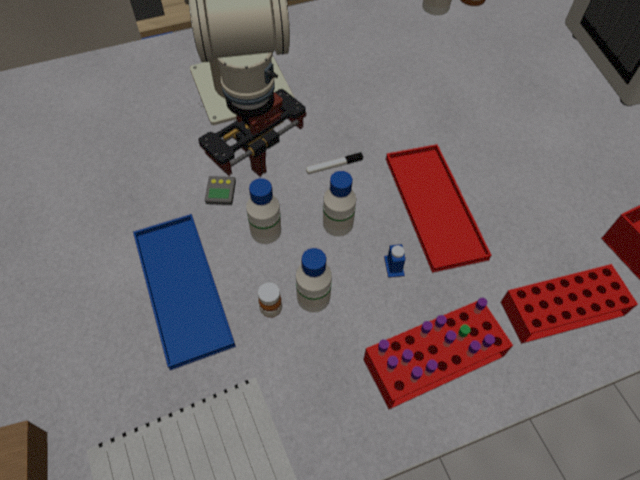

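The scene picture shows all three canisters upright. The shut fingertips at about (258,172) are on the base side of the cap at (261,187), so the grip missed. I'll check which estimate is off.

```bash
python3 - <<'E'
from h import *
o=get_obs();T=o["ee_pos"]
for n in("scene","top"):
    c=cams.get_calibration(n);K=np.array(c["mtx"])
    im,d=cams.get_image(n);P=cloud(n,d)
    for nm,X in(("tcp",T),("cap1",[444,-80,152]),("cap2",[480,68,152]),("cap3",[624,-42,152])):
        p=K@(np.array(c["R"])@np.array(X)+np.array(c["t"]));print(n,nm,(p[:2]/p[2]).round())
    i=im.astype(int);m=((i[...,2]>i[...,0]+40)&(P[...,2]>125)&(P[...,2]<165)).astype(np.uint8)
    k,l,s,cc=cv2.connectedComponentsWithStats(m)
    for j in range(1,k):
        if s[j,4]>60:
            q=P[l==j];q=q[q[:,2]>148];print(n,cc[j].round(),s[j,4],q.mean(0).round() if len(q) else P[l==j].mean(0).round())
    if n=="scene":
        cv2.imwrite("pics/s2.png",cv2.resize(im[90:250,170:380,::-1],None,fx=3.5,fy=3.5))
    else: cv2.imwrite("pics/t2.png",cv2.resize(im[200:400,250:450,::-1],None,fx=3,fy=3))
print(np.array(cams.get_calibration("wrist")["mtx"]),o["qpos"],o["width"])
E
```

```text
scene tcp [261. 184.]
scene cap1 [260. 186.]
scene cap2 [340. 178.]
scene cap3 [313. 257.]
scene [341. 182.] 413 [484.  67. 151.]
scene [260. 190.] 428 [447. -82. 151.]
scene [314. 261.] 513 [628. -43. 152.]
top tcp [382. 301.]
top cap1 [382. 301.]
top cap2 [285. 279.]
top cap3 [354. 188.]
top [354. 189.] 650 [625. -42. 151.]
top [285. 279.] 642 [480.  69. 151.]
[[373.41141863   0.         315.64474034]
 [  0.         373.41141863 240.13073764]
 [  0.           0.           1.        ]] [-2.03006972e-01  2.06404768e-01  2.02437281e+00 -2.13590643e-05
  9.11478321e-01  9.95946801e-01] 0.5442442604234563
```

View pics/s2.png

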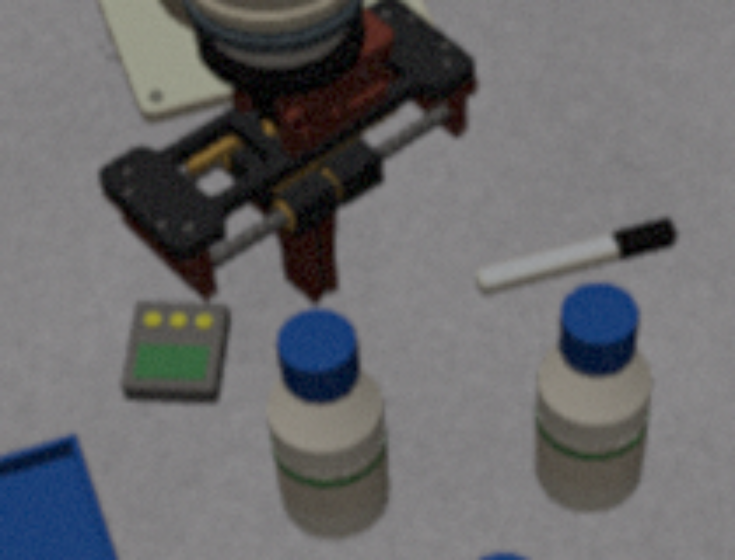

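View pics/t2.png

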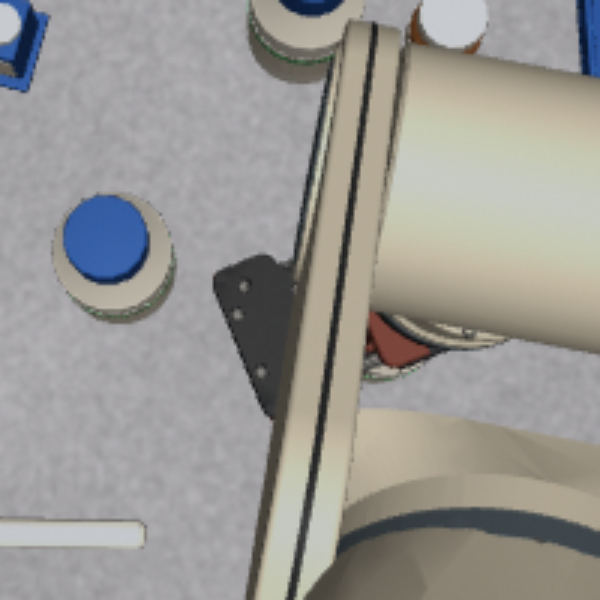

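In the scene crop the fingertips appear about 9 px above where the reported TCP projects, so the tips may sit higher than the TCP suggests. I'll check the fingertip depth in the wrist camera and ctrl.tcp_to_grasp.

```bash
python3 - <<'E'
from h import *
print(ctrl.tcp_to_grasp,[a for a in dir(ctrl) if a[0]!='_'])
c=cams.get_calibration("wrist");K=np.array(c["mtx"]);M=np.array(c["mount"])
im,d=cams.get_image("wrist")
v,u=np.mgrid[:480,:640];p=np.stack([u,v,np.ones_like(u)],-1)@np.linalg.inv(K).T*d[...,None]
p=p@M[:3,:3].T+M[:3,3]
for r in range(240,340,6): print(r,im[r,316],d[r,316].round(),p[r,316].round())
im,d=cams.get_image("scene");P=cloud("scene",d)
for r in range(140,196,4): print(r,im[r,260],P[r,260].round())
E
```

```text
18.700000000000003 ['Unreachable', 'tcp_to_grasp']
240 [ 64 123 217] 212.0 [14.  1.  6.]
246 [ 66 124 218] 212.0 [10.  1.  5.]
252 [ 60 118 215] 213.0 [7. 1. 5.]
258 [ 57 119 216] 213.0 [3. 1. 5.]
264 [ 56 117 213] 214.0 [-0.  1.  5.]
270 [ 58 118 215] 216.0 [-4.  1.  6.]
276 [ 52  72 118] 172.0 [  7.   1. -37.]
282 [ 47  71 120] 171.0 [  5.   1. -38.]
288 [ 44  70 116] 170.0 [  3.   1. -40.]
294 [ 43  68 115] 171.0 [ -0.   1. -40.]
300 [109 112 115] 171.0 [ -3.   1. -41.]
306 [106 106 113] 170.0 [ -5.   1. -42.]
312 [106 105 113] 171.0 [ -8.   1. -42.]
318 [106 108 114] 388.0 [-107.    1.  157.]
324 [ 95  96 101] 391.0 [-115.    1.  158.]
330 [51 52 54] 375.0 [-113.    1.  142.]
336 [52 50 54] 76.0 [  28.    1. -131.]
140 [31 34 35] [468. -77. 300.]
144 [32 32 26] [477. -79. 300.]
148 [9 7 5] [479. -81. 293.]
152 [17 12 12] [483. -82. 288.]
156 [13 10 10] [453. -76. 245.]
160 [27 12  0] [455. -77. 237.]
164 [37 22 19] [456. -78. 227.]
168 [41 25 19] [457. -79. 218.]
172 [38 13  9] [456. -80. 206.]
176 [76 70 73] [458. -81. 198.]
180 [ 21  55 117] [429. -76. 150.]
184 [ 30  67 118] [439. -79. 152.]
188 [ 25  61 117] [449. -82. 153.]
192 [ 24  61 119] [458. -85. 152.]
```

Both cameras agree that the real fingertips are about 40 mm above the reported TCP: world z is about 198 at a reported 156. The reported pose is therefore 40 mm too low, and I'll command a TCP z of about 81 for the grasp. I'll open first and then descend.

```bash
python3 -m creep '[0.002,0,0,0,0.002,0,0,0,0.002,0,0,0,0.002,0,0,0,0.002,0,0,0,0.002,0,0,0,0.002,0,0,0,0.002,0,0,0,0.002,0,0,0,0.002,0,0,0]' 1; python3 -m creep '[0,0,-0.02,0,0,0,-0.04,0,0,0,-0.055,0,0,0,-0.065,0,0,0,-0.07,0,0,0,-0.074,0,0,0,-0.074,0,0,0,-0.074,0]'
```

```text
t: 5.08
ee_pos: [446.1, -79.3, 156.4]
orientation: [-3.087, -0.581, 0.0]
ft_force: [-0.7, 0.1, 0.5]
width: 63.7
grasp_force: 0.0
t: 5.75
ee_pos: [446.4, -79.3, 82.7]
orientation: [3.087, 0.581, 0.001]
ft_force: [0.9, 0.3, 1.2]
width: 87.9
grasp_force: 0.0
```

```bash
python3 -m creep '[0,0,0,0,0,0,0,0,0,0,0,0,0,0,0,0,0,0,0,0,0,0,0,0,0,0,0,0,0,0,0,0,0,0,0,0,0,0,0,0]' 0;  python3 -m creep '[0,0,0.005,0,0,0,0.01,0,0,0,0.02,0,0,0,0.03,0,0,0,0.035,0,0,0,0.035,0,0,0,0.035,0,0,0,0.035,0,0,0,0.035,0,0,0,0.035,0]'; python3 -m creep '[0,0,0,0,0,0,0,0,0,0,0,0]'
```

```text
t: 6.58
ee_pos: [446.2, -79.4, 82.4]
orientation: [3.087, 0.581, 0.0]
ft_force: [1.0, -1.1, 0.3]
width: 43.3
grasp_force: 30.0
t: 7.42
ee_pos: [445.7, -79.2, 117.0]
orientation: [-3.087, -0.581, 0.001]
ft_force: [-1.2, 0.7, -5.1]
width: 43.4
grasp_force: 30.0
t: 7.67
ee_pos: [446.0, -79.3, 117.2]
orientation: [-3.087, -0.581, 0.001]
ft_force: [-0.3, -0.9, -2.9]
width: 43.4
grasp_force: 30.0
```

```bash
cat > w.py <<'E'
from h import *
f=[]
for k in range(8):
    f.append(get_obs()["ft_force"][2]); cams.get_image("top")
print("Fz",np.round(f,1),np.mean(f).round(2),np.std(f).round(2))
E
python3 w.py
```

```text
Fz [-2.9 -4.1 -3.7 -3.9 -4.3 -4.6 -4.4 -3.9] -3.98 0.49
```

About 4.2 N, so this canister is full and goes in the red tray. I'll carry it high over the other canister to the near red slot (418,291).

```bash
python3 -m creep '[0,0,0.015,0,0,0,0.04,0,0,0,0.065,0,0,0,0.09,0,0,0,0.115,0,0,0,0.128,0,0,0,0.135,0,0,0.01,0.138,0,0,0.03,0.138,0,0,0.055,0.138,0]'; python3 -m creep '[-0.003,0.035,0,0,-0.006,0.07,0,0,-0.009,0.105,0,0,-0.012,0.14,0,0,-0.015,0.175,0,0,-0.018,0.21,0,0,-0.021,0.245,0,0,-0.024,0.28,0,0,-0.027,0.305,0,0,-0.028,0.315,0,0]'; python3 -m creep '[0,0,-0.015,0,0,0,-0.04,0,0,0,-0.065,0,0,0,-0.09,0,0,0,-0.11,0,0,0,-0.125,0,0,0,-0.135,0,0,0,-0.14,0,0,0,-0.14,0,0,0,-0.14,0]'
```

```text
t: 8.9
ee_pos: [445.4, -23.8, 254.5]
orientation: [-3.088, -0.577, 0.002]
ft_force: [0.1, -0.2, -4.8]
width: 43.7
grasp_force: 30.0
t: 9.73
ee_pos: [416.4, 294.0, 253.9]
orientation: [-3.086, -0.585, 0.003]
ft_force: [-0.5, -0.3, -4.2]
width: 43.6
grasp_force: 30.0
t: 10.57
ee_pos: [418.3, 290.8, 115.6]
orientation: [-3.087, -0.581, -0.0]
ft_force: [1.3, 0.5, -4.6]
width: 43.6
grasp_force: 30.0
```

```bash
python3 -m creep '[0,0,-0.008,0,0,0,-0.015,0,0,0,-0.02,0,0,0,-0.023,0,0,0,-0.025,0,0,0,-0.026,0,0,0,-0.026,0]'; python3 -m creep '[0,0,-0.0005,0,0,0,-0.001,0,0,0,-0.0015,0,0,0,-0.002,0,0,0,-0.002,0]'
```

```text
t: 11.15
ee_pos: [418.0, 290.7, 89.2]
orientation: [3.087, 0.581, -0.0]
ft_force: [0.1, 0.1, -4.4]
width: 43.9
grasp_force: 30.0
t: 11.57
ee_pos: [418.2, 290.8, 87.5]
orientation: [-3.087, -0.581, -0.0]
ft_force: [0.7, 0.2, -3.0]
width: 43.6
grasp_force: 30.0
```

Near contact. I'll go down until the weight is carried.

```bash
python3 -m creep '[0,0,-0.0005,0,0,0,-0.001,0,0,0,-0.0015,0,0,0,-0.0015,0]'; python3 -m creep '[0,0,0,0,0,0,0,0,0,0,0,0,0,0,0,0,0,0,0,0,0,0,0,0,0,0,0,0,0,0,0,0]' 1; python3 -m creep '[0,0,0.01,0,0,0,0.03,0,0,0,0.06,0,0,0,0.09,0,0,0,0.115,0,0,0,0.12,0]'; python3 w.py
```

```text
t: 11.9
ee_pos: [418.8, 291.0, 87.4]
orientation: [-3.087, -0.581, -0.002]
ft_force: [-2.8, -2.4, 12.6]
width: 43.6
grasp_force: 30.0
t: 12.57
ee_pos: [418.1, 290.7, 85.8]
orientation: [3.087, 0.581, -0.0]
ft_force: [0.3, 0.8, -0.5]
width: 87.4
grasp_force: 0.0
t: 13.07
ee_pos: [420.3, 292.2, 210.9]
orientation: [-3.085, -0.58, -0.011]
ft_force: [0.5, -0.2, 0.5]
width: 87.7
grasp_force: 0.0
Fz [ 0.5 -0.4 -0.3 -0.5  0.2  0.3 -0.2  0.1] -0.05 0.34
```

```bash
python3 -m creep '[0.064,-0.223,0,0,0.064,-0.223,0,0,0.064,-0.223,0,0,0.064,-0.223,0,0,0.064,-0.223,0,0,0.064,-0.223,0,0,0.064,-0.223,0,0,0.064,-0.223,0,0,0.064,-0.223,0,0]'; python3 -m creep '[0,0,-0.02,0,0,0,-0.05,0,0,0,-0.08,0,0,0,-0.1,0,0,0,-0.115,0,0,0,-0.124,0,0,0,-0.124,0,0,0,-0.124,0]';  python3 -m creep '[0,0,0,0,0,0,0,0,0,0,0,0,0,0,0,0,0,0,0,0,0,0,0,0,0,0,0,0,0,0,0,0,0,0,0,0,0,0,0,0]' 0
```

```text
t: 14.22
ee_pos: [481.6, 68.0, 205.2]
orientation: [-3.087, -0.58, 0.002]
ft_force: [-0.1, -0.7, 1.0]
width: 87.8
grasp_force: 0.0
t: 14.88
ee_pos: [481.9, 68.6, 81.9]
orientation: [-3.087, -0.583, 0.001]
ft_force: [0.3, 0.6, 0.3]
width: 87.6
grasp_force: 0.0
t: 15.72
ee_pos: [482.1, 67.9, 82.0]
orientation: [-3.087, -0.581, -0.0]
ft_force: [-0.6, 1.6, 3.2]
width: 43.5
grasp_force: 30.0
```

```bash
python3 -m creep '[0,0,0.005,0,0,0,0.01,0,0,0,0.02,0,0,0,0.03,0,0,0,0.035,0,0,0,0.035,0,0,0,0.035,0,0,0,0.035,0]'; python3 w.py
```

```text
t: 16.38
ee_pos: [481.8, 67.7, 116.8]
orientation: [3.087, 0.581, -0.0]
ft_force: [0.2, -0.2, -3.9]
width: 43.9
grasp_force: 30.0
Fz [-3.9 -5.1 -5.  -5.5 -5.3 -5.4 -5.  -5.9] -5.14 0.53
```

It weighs about 5.1 N, so it's full and goes to red slot (512,280).

```bash
python3 -m creep '[0,0,0.015,0,0,0,0.035,0,0,0,0.05,0,0.001,0.01,0.058,0,0.004,0.03,0.06,0,0.009,0.06,0.06,0,0.014,0.095,0.06,0,0.019,0.13,0.06,0,0.024,0.165,0.06,0,0.028,0.195,0.06,0]'; python3 -m creep '[0.002,0.013,0,0,0.002,0.017,0,0,0.002,0.017,-0.015,0,0.002,0.017,-0.04,0,0.002,0.017,-0.06,0,0.002,0.017,-0.075,0,0.002,0.017,-0.083,0,0.002,0.017,-0.087,0,0.002,0.017,-0.087,0,0.002,0.017,-0.087,0]'; python3 -m creep '[0,0,-0.001,0,0,0,-0.002,0,0,0,-0.0025,0,0,0,-0.003,0,0,0,-0.0035,0,0,0,-0.0035,0]'
```

```text
t: 17.62
ee_pos: [509.8, 265.6, 176.4]
orientation: [-3.087, -0.581, 0.0]
ft_force: [1.3, -0.9, -5.6]
width: 43.8
grasp_force: 30.0
t: 18.45
ee_pos: [512.5, 279.7, 90.5]
orientation: [-3.087, -0.58, -0.001]
ft_force: [-0.2, -0.3, -5.3]
width: 43.3
grasp_force: 30.0
t: 18.95
ee_pos: [512.5, 280.0, 87.0]
orientation: [-3.087, -0.581, -0.002]
ft_force: [-0.3, 0.2, -0.4]
width: 43.7
grasp_force: 30.0
```

```bash
python3 -m creep '[0,0,0,0,0,0,0,0,0,0,0,0,0,0,0,0,0,0,0,0,0,0,0,0,0,0,0,0,0,0,0,0]' 1; python3 -m creep '[0,0,0.01,0,0,0,0.03,0,0,0,0.06,0,0,0,0.09,0,0,0,0.115,0,0,0,0.12,0,0,0,0.12,0]'; python3 -m creep '[0.114,-0.322,0,0,0.114,-0.322,0,0,0.114,-0.322,0,0,0.114,-0.322,0,0,0.114,-0.322,0,0,0.114,-0.322,0,0,0.114,-0.322,0,0,0.114,-0.322,0,0,0.114,-0.322,0,0,0.114,-0.322,0,0]'; python3 -m creep '[0,0,0,0,0,0,0,0]'
```

```text
t: 19.62
ee_pos: [512.1, 279.7, 86.4]
orientation: [-3.087, -0.581, -0.0]
ft_force: [0.6, -0.6, 0.1]
width: 87.4
grasp_force: 0.0
t: 20.2
ee_pos: [513.4, 280.4, 209.0]
orientation: [-3.086, -0.581, -0.007]
ft_force: [-0.6, -0.1, -0.3]
width: 87.7
grasp_force: 0.0
t: 21.03
ee_pos: [625.6, -44.9, 204.5]
orientation: [-3.088, -0.574, 0.004]
ft_force: [0.8, 0.2, 0.4]
width: 87.6
grasp_force: 0.0
t: 21.2
ee_pos: [625.0, -40.9, 205.4]
orientation: [-3.086, -0.582, 0.003]
ft_force: [-0.7, 0.5, 0.0]
width: 87.7
grasp_force: 0.0
```

```bash
python3 -m creep '[0,0,-0.02,0,0,0,-0.05,0,0,0,-0.08,0,0,0,-0.1,0,0,0,-0.115,0,0,0,-0.124,0,0,0,-0.124,0,0,0,-0.124,0]';  python3 -m creep '[0,0,0,0,0,0,0,0,0,0,0,0,0,0,0,0,0,0,0,0,0,0,0,0,0,0,0,0,0,0,0,0,0,0,0,0,0,0,0,0]' 0; python3 -m creep '[0,0,0.005,0,0,0,0.01,0,0,0,0.02,0,0,0,0.03,0,0,0,0.035,0,0,0,0.035,0,0,0,0.035,0,0,0,0.035,0]'; python3 w.py
```

```text
t: 21.87
ee_pos: [625.9, -41.1, 82.5]
orientation: [-3.087, -0.583, 0.001]
ft_force: [-0.8, 0.5, 0.0]
width: 87.8
grasp_force: 0.0
t: 22.7
ee_pos: [626.2, -42.3, 82.4]
orientation: [3.087, 0.581, 0.0]
ft_force: [0.7, -0.4, 1.5]
width: 43.7
grasp_force: 30.0
t: 23.37
ee_pos: [625.9, -42.3, 117.3]
orientation: [-3.087, -0.581, 0.0]
ft_force: [-0.5, -0.1, -0.4]
width: 43.5
grasp_force: 30.0
Fz [-0.4 -0.8 -0.4 -1.6 -1.5 -0.6 -0.9 -1. ] -0.9 0.43
```

About 0.9 N with the cap held, so it's empty and goes to the blue tray centre (515,-274), lifted clear of the jar.

```bash
python3 -m creep '[0,0,0.015,0,0,0,0.04,0,0,0,0.065,0,0,0,0.083,0,0,0,0.09,0,-0.01,-0.02,0.09,0,-0.023,-0.048,0.09,0,-0.037,-0.078,0.09,0,-0.053,-0.11,0.09,0,-0.068,-0.142,0.09,0]'; python3 -m creep '[-0.014,-0.03,0,0,-0.029,-0.06,0,0,-0.038,-0.08,0,0,-0.043,-0.09,0,0,-0.043,-0.09,-0.02,0,-0.043,-0.09,-0.05,0,-0.043,-0.09,-0.08,0,-0.043,-0.09,-0.1,0,-0.043,-0.09,-0.113,0,-0.043,-0.09,-0.117,0]'; python3 -m creep '[0,0,-0.001,0,0,0,-0.002,0,0,0,-0.0025,0,0,0,-0.003,0,0,0,-0.003,0]'
```

```text
t: 24.6
ee_pos: [556.7, -185.1, 206.5]
orientation: [-3.087, -0.582, 0.002]
ft_force: [0.4, -1.1, -1.0]
width: 43.6
grasp_force: 30.0
t: 25.43
ee_pos: [513.4, -272.6, 87.5]
orientation: [-3.084, -0.581, 0.006]
ft_force: [-5.0, 5.3, 24.6]
width: 44.0
grasp_force: 30.0
t: 25.85
ee_pos: [515.4, -274.4, 87.9]
orientation: [3.087, 0.581, 0.001]
ft_force: [0.6, -0.1, -0.7]
width: 43.4
grasp_force: 30.0
```

```bash
python3 -m creep '[0,0,-0.0005,0,0,0,-0.001,0,0,0,-0.0012,0,0,0,-0.0012,0]';  python3 -m creep '[0,0,0,0,0,0,0,0,0,0,0,0,0,0,0,0,0,0,0,0,0,0,0,0,0,0,0,0,0,0,0,0]' 1; python3 -m creep '[0,0,0.01,0,0,0,0.03,0,0,0,0.06,0,0,0,0.09,0,0,0,0.115,0,0,0,0.12,0,0.0,0.04,0.12,0,0,0.08,0.12,0,0,0.12,0.12,0,0,0.15,0.12,0]'; python3 -m creep '[0,0,0,0,0,0,0,0]'
python3 - <<'E'
from h import *
im,d=cams.get_image("scene");cv2.imwrite("pics/s3.png",im[...,::-1])
P=cloud("scene",d);i=im.astype(int);m=((i[...,2]>i[...,0]+40)&(P[...,2]>150)&(P[...,2]<170)).astype(np.uint8)
k,l,s,cc=cv2.connectedComponentsWithStats(m)
for j in range(1,k):
    if s[j,4]>60: print(cc[j].round(),s[j,4],P[l==j].mean(0).round())
E
```

```text
t: 26.18
ee_pos: [515.6, -274.4, 87.4]
orientation: [3.087, 0.58, 0.002]
ft_force: [-1.5, 1.5, 8.1]
width: 43.3
grasp_force: 30.0
t: 26.85
ee_pos: [515.1, -274.3, 86.1]
orientation: [-3.087, -0.581, 0.0]
ft_force: [-0.5, 0.9, 0.4]
width: 87.6
grasp_force: 0.0
t: 27.68
ee_pos: [514.1, -121.9, 206.0]
orientation: [-3.087, -0.58, 0.001]
ft_force: [1.5, -0.1, 0.1]
width: 88.0
grasp_force: 0.0
t: 27.85
ee_pos: [514.8, -122.9, 206.1]
orientation: [3.087, 0.585, -0.001]
ft_force: [0.8, -0.7, 1.0]
width: 87.8
grasp_force: 0.0
[429. 125.] 279 [420. 287. 156.]
[447. 160.] 320 [514. 278. 156.]
[166. 247.] 451 [ 518. -275.  156.]
```

View pics/s3.png

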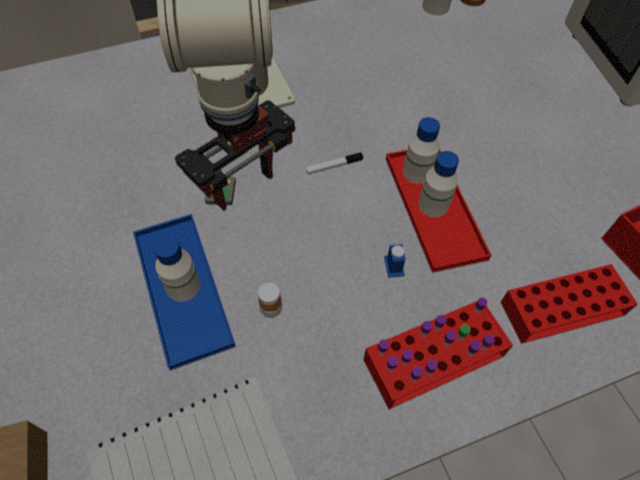

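The final picture shows two canisters standing in the red tray, caps at (428,127) and (446,162), and one in the blue tray, cap at (168,250). The cap tops are at 156 mm, which fits the tray floor height. The jar at (269,298) and cartridge at (396,260) haven't moved, and the hand is clear.

```bash
python3 -c "
from workcell import ticket
print(ticket.close_job())"
```

```text
the job is handed in; nothing more can be done
None
```

Job handed in, verdict not shown: two full canisters (about 4.2 N and 5.1 N) stand in the red tray and the empty one (about 0.9 N) in the blue tray, with the jar and cartridge in place; the first grip closed on nothing because the real fingertips sit about 40 mm above the reported TCP, so I corrected for that.

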